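# Pack the fitting kit and shut its case

### The job

Pack the flat tool case for the next job: the loose pump plunger on the bench must go in, and the feeler gauge that was left on top of the paste tin must come down beside the tin, so that the tin, bearing, gauge and plunger all lie inside with nothing above the rim. Only when both are down in the case and let go, swing the lid over gently, without slamming it or forcing it onto anything, until it is fully shut. Leave the dark nut and the tape measure where they lie.

Things in the scene. Friction and masses are not known exactly. Their poses are not given: they have to be found in the camera images.
- case: Open flat grey tool case, fixed. Outside 132 (x) x 292 (y) x 37 mm (bench to rim); floor and walls 6 mm; inside 120 x 280, 31 mm deep. Origin: centre of underside; z up, +x to the hinged long side (away from the robot). Dividers 10 mm high, 3 mm thick at y = +-61.5 mm leave a free middle bay (120 mm); tin in one end bay (77 mm), bearing in the other, which varies.
- lid_hinge (a point): Middle of the lid's hinge line: in the case's frame at x = +66 mm, y = 0, z = 37 mm (rim height). The hinge line runs along the case's y axis.
- lid_edge (a point): Point on the lid: the middle of its free edge, on its outer face (the top face when shut), 132 mm from the hinge line.
- lid (a joint): Lid angle (rad): 0 shut flat on the rim, 1.57 upright, 1.95 fully open; starts at 1.65 to 1.85, leaning a little away from the robot. Flat grey plate 132 x 292 x 6 mm, 0.25 kg, underside at rim height when shut. Stiff hinge: stays where left, 2 to 5 N at its free edge swing it. No latch; push it over from behind (outer face) with shut fingertips, then press it flat.
- tin: Round paste tin, green lid and white base, 70 mm across and 26 mm high, loose, standing in an end bay of the case. Origin: centre of its underside, z up. Its flat top lies 5 mm below the rim.
- bearing: Steel ball bearing, 52 mm across and 14 mm high, loose, lying flat in the other end bay. Origin: centre of its underside.
- gauge: Folded feeler gauge, a grey steel bar with rounded ends and one small brass rivet, 92 mm long (its y axis), 20 mm wide (x), 11 mm thick (z), 90 g. Origin: centre of its underside. It starts lying flat on the tin, 6 mm too high for the lid to shut.
- plunger: Pump plunger, a smooth bright steel round pin with a thicker collar at one end, 68 mm long (its y axis), 16 mm across, 70 g, lying on the bench in front of or beside the case. Origin: centre of its underside, midway along.
- nut: Dark grey hexagon nut, 24 x 21 mm and 14 mm high, lying on the bench; it does not belong in the case. The plunger and the nut may have changed places. Origin: centre of its underside.
- tape: Yellow and black pocket tape measure, 58 x 72 x 31 mm, standing on the bench beyond the blue vice, to the right. Bystander. Origin: centre of its underside.

How it is judged:
On the way, in this order (a step that is already met when the one before it is completed fails the run):
1. gauge and plunger both lie down inside the case, let go, while the lid is still open (x of gauge in the frame of case between -0.062 and 0.062 m and y of gauge in the frame of case between -0.142 and 0.142 m and z of gauge in the frame of case between -0.003 and 0.026 m and x of plunger in the frame of case between -0.062 and 0.062 m and y of plunger in the frame of case between -0.142 and 0.142 m and z of plunger in the frame of case between -0.003 and 0.024 m and contact force between the fingers and gauge below 0.1 N and contact force between the fingers and plunger below 0.1 N and value of joint lid above 1.2 rad), for 0.2 s.
2. the lid is shut (value of joint lid below 0.04 rad), for 0.1 s.
At the end, for the whole second after the job is handed in: The lid is shut to within 0.04 rad and still; tin, bearing, gauge and plunger are all inside the case below the rim and at rest (value of joint lid below 0.04 rad and velocity of joint lid between -0.1 and 0.1 rad/s and x of tin in the frame of case between -0.062 and 0.062 m and y of tin in the frame of case between -0.142 and 0.142 m and z of tin in the frame of case between -0.003 and 0.036 m and linear speed of each of tin, bearing, gauge, plunger below 0.02 m/s and x of bearing in the frame of case between -0.062 and 0.062 m and y of bearing in the frame of case between -0.142 and 0.142 m and z of bearing in the frame of case between -0.003 and 0.036 m and x of gauge in the frame of case between -0.062 and 0.062 m and y of gauge in the frame of case between -0.142 and 0.142 m and z of gauge in the frame of case between -0.003 and 0.036 m and x of plunger in the frame of case between -0.062 and 0.062 m and y of plunger in the frame of case between -0.142 and 0.142 m and z of plunger in the frame of case between -0.003 and 0.036 m); the robot touches nothing.
It fails at once if the lid is slammed (faster than 3 rad/s) (velocity of joint lid below -3 rad/s).
It fails at once if the lid is forced onto something in the case (over 12 N) (contact force between lid and tin above 12 N or contact force between lid and bearing above 12 N or contact force between lid and gauge above 12 N or contact force between lid and plunger above 12 N).
It fails at once if the nut or the tape measure is moved by more than 40 mm (distance of any of nut, tape from where it was at the start of the episode above 0.04 m).
It also fails if it takes over 72 s, if anything falls off the work surface, if the arm or the gripper's body presses on something with over 40 N, if the wrist force passes 120 N, or if a joint passes its speed limit or range.

### The arm

A 7-joint arm with a two-finger parallel gripper is mounted at the origin on a cart in front of the work surface, level with it; the furniture and walls round the work are solid. World frame = base frame: x ahead of the robot, y to its left, z up, the work surface at z = 0. Lengths are in m, angles in rad, forces in N, time in s.
With the tool pointing down it reaches from about 0.4 to 0.85 m from the base axis. Payload 10.4 kg.
Tool frame: the origin (TCP) lies at the centre of the arm's flange, where the gripper is bolted on; the fingertips stand 173 mm ahead of it and the grasp point (between the pads) lies 155 mm ahead of it; z points along the fingers, y is the line along which they close (so a half turn about z gives the same grasp; the last joint's range is limited). The gripper opens to 85 mm and grips with 20 to 120 N. Pads are 22 mm wide; open, the fingers measure 114 mm over their backs; the gripper's body (76 mm by 85 mm) begins 54 mm behind the grasp point. The pads swing forward as they close: fully open they stand 13 mm farther back than shut.
Start: joints at [1.303, 0.332, -0.065, 1.46, 0.022, 1.35, -0.088], TCP at [0.151, -0.606, 0.405] pointing down, gripper open.
Joint ranges: [-2.6, 2.6], [-0.5, 2.12], [-1.47, 1.34], [0.16, 2.42], [-1.27, 4.41], [0.06, 2.06], [-2.6, 2.6]. Speed limits (rad/s): [2.22, 2.22, 2.79, 2.79, 3.14, 3.14, 3.14].

### API

Orientations are given as a unit quaternion [x, y, z, w].
In Python, from workcell import manip, viewer, finder gives the robot as it stands.
- The arm moves only by the tool arm_command, never from a script. Its argument "plan" is a list of rows, each an object with "dp": the shift along the tool's x, y, z in mm, a list of three; "spin": the turn about the tool's z in rad. A call has 1 to 5 rows; each row shifts and turns the commanded pose from where the row before left it, along the tool's axes as they then stand; what a row does not reach is not made up. A row lasts 1/10 s, in which the tool goes at most 50 mm and 8.59 degrees, less where a joint would pass 70% of its speed; a pose out of reach is approached as far as the arm can. A call is refused whole if a number of a shift passes 50 or a number of a turn 0.15, either way. A call with a gripper value outside its range is refused whole. "grip" is the closure, from -1 (fully open) to 1 (shut), set as the call begins (left out, the last holds). The fingers move at their own pace and stop on an object; "newtons" is the grip in N (left out, the last holds). Time passes only in rows, so rows that do not move let the fingers close. It gives the time, the measured TCP pose, the force, the opening and the grip force at its end, in the units of the state.
- manip.get_obs(): the state, without advancing time (a new reading comes with each control period).
- viewer.camera(name): name is "side" or "top"; returns the picture (480x640x3 uint8, blue, green, red); there is no depth.
- viewer.camera_params(name): a dict with "vertical_fov" (degrees; the focal length in pixels is half the picture's height over the tangent of half this angle, whatever the lens; pixels are square), "cx", "cy" (the principal point, pixels), "k1" (the pictures are not rectified: a ray, as slopes to the right and down, at radius r is drawn at 1 + k1 r^2 times it, then the intrinsics apply), "R" (3x3) and "t" (3): a world point X has camera coordinates R X + t. Camera axes: x right, y down, z forward; pixel columns grow to the right and rows downward; lengths in m; the calibration is good to about 2 mm. A picture is of the moment at which its call begins. camera_params takes no time and is no camera call.
- manip.hand_in(): hands the job in; it is judged then, once.
Trained networks look in the newest picture that a camera, given by its name, has taken for a name from the list of things; names that differ only in an ending like _2 or _b are one class to them, and where a whole thing is asked for, a point or a joint stands for the part that bears it (a point fixed in the world has none). Each returns a list of dicts, best first, with "score" (0 to 1); they miss things now and then, are a little off and sometimes report something else, mostly with a low value. They report only what shows in the picture. A call takes as long as a camera call.
- finder.find_in(camera, thing): "position" ([x, y, z] in m, in world coordinates, good to about 4 mm: the middle of the surface that is visible of it).
The state is a dict: "clock": time; "joint_pos": joint angles; "joint_velocities": joint speeds; "tau": joint torques, N m; "position": TCP position; "ee_rot": TCP orientation; "ft_force": force on the tool from outside, world axes, zero at the start; "torque": the same for the moment, N m; "grip_width": opening from 0.0 (shut) to 1.0 (fully open); "grasp_force": force on a finger pad.
Only numpy, scipy, OpenCV 4.12 (cv2) and the standard library are available. Lean on these libraries where they do the work, as an engineer would, in place of code of your own. Each camera call takes 0.05 s, during which the arm holds its last target. There are 200 camera calls.

## Working session

There is one attempt and no reset: what is moved stays moved. The work goes in short steps, Python scripts to look and compute and a tool call to move; the robot and the scene stay as the last step left them, time stands still between calls to the robot, and variables do not carry over. Pictures are saved under pics/ and viewed, at most 12 in all, crops included, and the job is handed in when it is done.

Besides the shell and the picture viewer there is one more tool, called after "Request:" by a JSON object that holds its "fn" and its "kwargs". arm_command: Moves the arm, as the interface text tells. Its arguments: {"type":"object","properties":{"plan":{"type":"array","items":{"type":"object","properties":{"dp":{"type":"array","items":{"type":"number"}},"spin":{"type":"number"}}}},"grip":{"type":"number"},"newtons":{"type":"number"}},"required":["plan"]}

```bash
mkdir -p pics; cat > h.py <<'E'
import numpy as np, cv2
from workcell import manip, viewer, finder
def ray(cam,u,v):
    p=viewer.camera_params(cam); f=240/np.tan(np.radians(p["vertical_fov"])/2)
    K=np.array([[f,0,p["cx"]],[0,f,p["cy"]],[0,0,1]]); d=np.array([p["k1"],0,0,0.])
    x=cv2.undistortPoints(np.array([[[u,v]]],float),K,d)[0,0]
    R=np.array(p["R"]); t=np.array(p["t"]); return -R.T@t, R.T@np.array([x[0],x[1],1])
def at(cam,u,v,z):
    c,d=ray(cam,u,v); return (c+d*(z-c[2])/d[2]).round(4)
def proj(cam,X):
    p=viewer.camera_params(cam); f=240/np.tan(np.radians(p["vertical_fov"])/2)
    K=np.array([[f,0,p["cx"]],[0,f,p["cy"]],[0,0,1]])
    R=np.array(p["R"]); return cv2.projectPoints(np.array(X,float).reshape(-1,1,3),cv2.Rodrigues(R)[0],np.array(p["t"],float),K,np.array([p["k1"],0,0,0.]))[0][:,0].round(1)
E
python3 - <<'E'
from h import *
for c in("top","side"):
    cv2.imwrite(f"pics/{c}0.png",viewer.camera(c))
    p=viewer.camera_params(c);print(c,p["vertical_fov"],p["k1"],-np.array(p["R"]).T@np.array(p["t"]))
    for n in("case","lid_edge","lid_hinge","tin","bearing","gauge","plunger","nut","tape"):
        for r in finder.find_in(c,n)[:2]: print(n,np.round(r["position"],4),round(r["score"],2),proj(c,r["position"])[0])
print(manip.get_obs())
E
```

```text
top 53.3293968062501 -0.05204817821559541 [0.43637497 0.13434049 0.91854222]
case [0.5419 0.3085 0.0341] 0.89 [202.  243.9]
lid_edge [0.5789 0.3424 0.1111] 0.88 [173.7 217.2]
lid_hinge [0.5432 0.3095 0.0352] 0.87 [201.4 243.2]
tin [0.4701 0.3833 0.0349] 0.82 [160.5 283. ]
bearing [0.5656 0.2097 0.0206] 0.88 [256.  231.9]
bearing [0.5798 0.344  0.1158] 0.44 [172.1 216.2]
gauge [0.4587 0.382  0.0409] 0.82 [160.1 289.2]
plunger [ 0.429  -0.086   0.0137] 0.56 [412.6 302.8]
tape [ 0.6692 -0.1407  0.0296] 0.68 [437.9 177.1]
side 49.36283347842143 0.005776557922686051 [0.23412894 0.91470697 0.58023881]
case [0.5209 0.3192 0.0149] 0.86 [285.2 315.6]
lid_edge [0.5518 0.3946 0.123 ] 0.74 [242.2 284.2]
lid_hinge [0.5191 0.3178 0.014 ] 0.86 [286.5 315.8]
lid_hinge [0.5626 0.2162 0.0218] 0.63 [288.1 272.5]
tin [0.4462 0.3875 0.0319] 0.76 [311.5 347.6]
gauge [0.4633 0.3937 0.038 ] 0.69 [299.2 344.2]
plunger [ 0.428  -0.0838  0.0094] 0.41 [400.4 217.4]
tape [ 0.668  -0.1393  0.0287] 0.59 [309.5 180.3]
{'clock': 1.0, 'joint_pos': array([ 1.30342314,  0.33218466, -0.06467503,  1.46009668,  0.02158748,
        1.34988508, -0.08848897]), 'joint_velocities': array([-0.00112905,  0.0013119 , -0.00031559,  0.00055141, -0.00026736,
       -0.002009  ,  0.00013413]), 'tau': array([ 5.83695000e-04, -6.25236011e+01,  4.94073378e-02, -3.91824961e+01,
        1.64321484e-02,  2.04500910e-03,  3.21607317e-06]), 'position': array([ 0.15146546, -0.60637653,  0.40474863]), 'ee_rot': array([9.92520844e-01, 1.22075268e-01, 1.97847733e-05, 5.75182984e-05]), 'ft_force': array([-0.20130197, -0.25705742, -0.19392677]), 'torque': array([-0.02997571,  0.02420574,  0.0727132 ]), 'grasp_force': 0.0, 'grip_width': 0.9984591814611969}
```

View pics/top0.png

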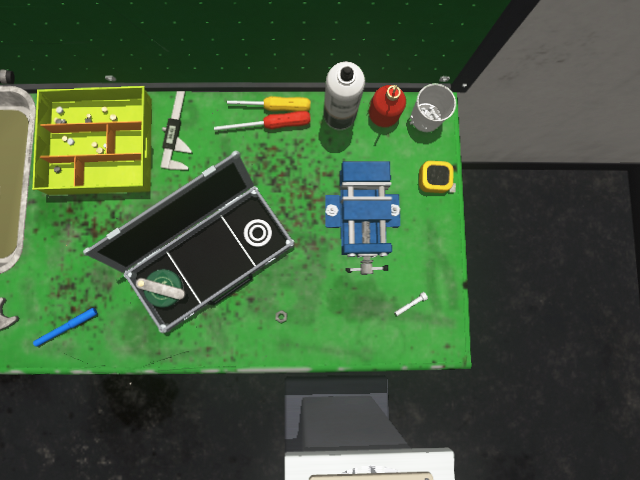

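View pics/side0.png

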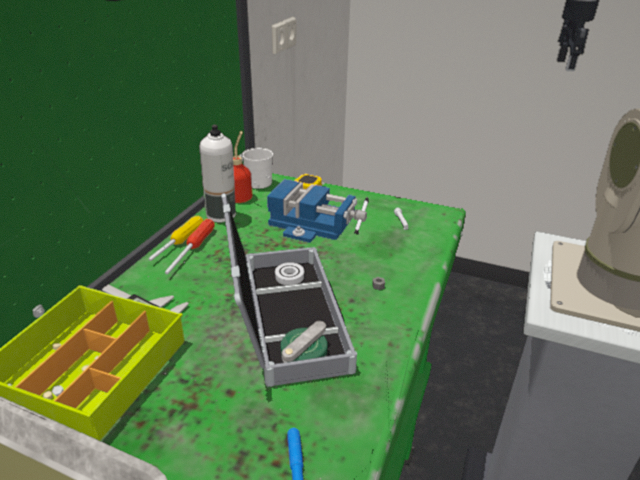

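The top view shows the case at (128–292, 190–329), yawed. The gauge lies on the tin at (160,288), the bearing is at (257,232), the plunger at (411,303), the nut at (281,317), and the lid leans behind the case. I'll zoom in for precise pixels.

```bash
python3 - <<'E'
import cv2,numpy as np
i=cv2.imread("pics/top0.png")
a=cv2.resize(i[175:340,120:300],None,fx=3.3,fy=3.3,interpolation=cv2.INTER_CUBIC)
b=cv2.resize(i[280:325,390:435],None,fx=4,fy=4,interpolation=cv2.INTER_CUBIC)
o=np.zeros((a.shape[0],a.shape[1]+b.shape[1],3),np.uint8);o[:,:a.shape[1]]=a;o[:b.shape[0],a.shape[1]:]=b
cv2.imwrite("pics/crop0.png",o);print(o.shape,a.shape)
E
```

```text
(544, 774, 3) (544, 594, 3)
```

View pics/crop0.png

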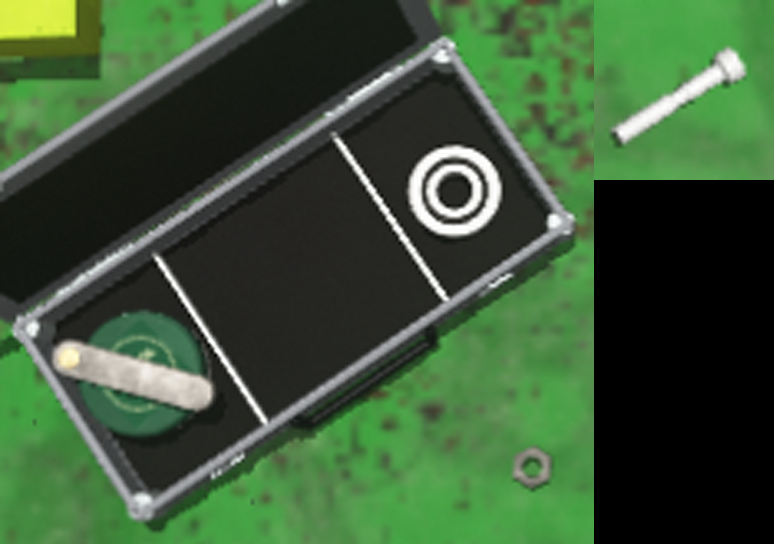

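```bash
python3 - <<'E'
from h import *
def c(x,y,z): return at("top",120+(x+.5)/3.3-.5,175+(y+.5)/3.3-.5,z)
C=np.array([c(143,518,.037),c(574,226,.037),c(445,42,.037),c(14,325,.037)])
print(C, [np.linalg.norm(C[i]-C[(i+1)%4]) for i in range(4)])
m=C.mean(0)[:2]; yv=(C[0]+C[3]-C[1]-C[2])[:2]; yaw=np.arctan2(yv[1],yv[0])-np.pi/2
R=np.array([[np.cos(yaw),-np.sin(yaw)],[np.sin(yaw),np.cos(yaw)]]); print("case",m,yaw)
loc=lambda p:((p[:2]-m)@R).round(4)
for n,p in dict(d1a=c(156,256,.016),d1b=c(266,422,.016),d2a=c(336,136,.016),d2b=c(445,298,.016),tin=c(144,374,.032),bear=c(455,191,.02),g1=c(54,354,.041),g2=c(213,393,.041)).items(): print(n,p,loc(p))
q=lambda x,y,z: at("top",390+(x-594+.5)/4-.5,280+(y+.5)/4-.5,z)
a,b=q(616,138,.006),q(742,61,.008);print("pl",a,b,np.linalg.norm(a-b),(a+b)/2,np.arctan2(*(b-a)[1::-1]))
for u in ((140,188),(0,0)): pass
# lid corners in top image: far-left & far-right of free edge
for (u,v) in ((85,251),(236,152)):
    cc,d=ray("top",u,v)
    for th in (1.6,1.65,1.7,1.75,1.8,1.85):
        X=.066-.132*np.cos(th) # local x of free edge (th=0 -> -.066)
        z=.037+.132*np.sin(th); P=cc+d*(z-cc[2])/d[2]; print(th,round(X,3),loc(P))
E
```

```text
[[0.3822 0.3762 0.037 ]
 [0.5418 0.1387 0.037 ]
 [0.6479 0.2116 0.037 ]
 [0.4886 0.4505 0.037 ]] [np.float64(0.28614403715611475), np.float64(0.12873080439428639), np.float64(0.2871405579154572), np.float64(0.12977461230918783)]
case [0.515125 0.29425 ] 0.5898893937614176
d1a [0.5287 0.378  0.016 ] [0.0579 0.062 ]
d1b [0.4339 0.3137 0.016 ] [-0.0567  0.0613]
d2a [0.5977 0.2761 0.016 ] [ 0.0585 -0.061 ]
d2b [0.5034 0.2128 0.016 ] [-0.0551 -0.0612]
tin [0.4611 0.3788 0.032 ] [0.0021 0.1003]
bear [0.5646 0.2069 0.02  ] [-0.0075 -0.1001]
g1 [0.4722 0.4263 0.041 ] [0.0378 0.1336]
g2 [0.4501 0.3381 0.041 ] [-0.0296  0.0726]
pl [ 0.4079 -0.0535  0.006 ] [ 0.4436 -0.1152  0.008 ] 0.07131185034761053 [ 0.42575 -0.08435  0.007  ] -1.0462561461935367
1.6 0.07 [0.0961 0.1421]
1.65 0.076 [0.0962 0.1423]
1.7 0.083 [0.0964 0.1425]
1.75 0.09 [0.0968 0.1428]
1.8 0.096 [0.0972 0.1432]
1.85 0.102 [0.0978 0.1437]
1.6 0.07 [ 0.0972 -0.1421]
1.65 0.076 [ 0.0973 -0.1422]
1.7 0.083 [ 0.0975 -0.1422]
1.75 0.09 [ 0.0978 -0.1423]
1.8 0.096 [ 0.0983 -0.1424]
1.85 0.102 [ 0.0989 -0.1425]
```

```bash
cat >> h.py <<'E'
def pose():
    o=manip.get_obs(); q=o["ee_rot"]; return np.array(o["position"]),2*np.arctan2(q[1],q[0]),o
def plan(*wps):
    """waypoints (x,y,z,psi,rows): rows in tool axes from the measured pose"""
    p,psi,o=pose(); psi=(psi+np.pi)%(2*np.pi)-np.pi
    print("now",p.round(4),round(psi,3),"t",round(o["clock"],2),"F",np.round(o["ft_force"],1),"w",round(o["grip_width"],3),"gf",round(o["grasp_force"],1))
    for x,y,z,ps,n in wps:
        tgt=np.array([x,y,z]); out=[]
        for k in range(n,0,-1):
            d=(tgt-p)/k; c,s=np.cos(psi),np.sin(psi)
            M=np.array([[c,s,0],[s,-c,0],[0,0,-1]])
            dp=np.round(M@d*1000); sp=round(-(ps-psi)/k,2)
            out.append('{"dp":[%d,%d,%d],"spin":%g}'%(*dp,sp)); p=p+M.T@dp/1000; psi-=sp
        for i in range(0,n,5): print("["+",".join(out[i:i+5])+"]")
        print("--",p.round(4),round(psi,3))
CM=np.array([.5151,.2943]); CY=.590
def W(lx,ly):
    c,s=np.cos(CY),np.sin(CY); return CM+np.array([c*lx-s*ly,s*lx+c*ly])
E
python3 - <<'E'
from h import *
plan((.426,-.084,.28,2.095,14))
print(at("top",387,268,.05),W(0,-.022),W(0,.027))
E
```

```text
now [ 0.1515 -0.6064  0.4047] 0.245 t 1.0 F [-0.2 -0.3 -0.2] w 0.998 gf 0.0
[{"dp":[28,-31,9],"spin":-0.13},{"dp":[32,-28,9],"spin":-0.13},{"dp":[35,-23,9],"spin":-0.13},{"dp":[38,-18,9],"spin":-0.13},{"dp":[40,-13,9],"spin":-0.13}]
[{"dp":[41,-8,9],"spin":-0.13},{"dp":[42,-3,9],"spin":-0.13},{"dp":[42,3,9],"spin":-0.13},{"dp":[42,8,9],"spin":-0.14},{"dp":[40,14,9],"spin":-0.13}]
[{"dp":[38,19,9],"spin":-0.14},{"dp":[35,24,9],"spin":-0.13},{"dp":[31,28,8],"spin":-0.14},{"dp":[26,33,9],"spin":-0.13}]
-- [ 0.4264 -0.0843  0.2797] 2.095
[ 0.4932 -0.032   0.05  ] [0.52733994 0.27601931] [0.50007825 0.3167354 ]
```

Request:
{"fn": "arm_command", "kwargs": {"plan": [{"dp":[28,-31,9],"spin":-0.13},{"dp":[32,-28,9],"spin":-0.13},{"dp":[35,-23,9],"spin":-0.13},{"dp":[38,-18,9],"spin":-0.13},{"dp":[40,-13,9],"spin":-0.13}], "grip": 0.06, "newtons": 40}}

```text
clock: 1.5
position: [0.2505, -0.419, 0.3595]
ee_rot: [0.9, 0.435, -0.0, 0.0]
ft_force: [0.2, -0.2, -0.3]
grip_width: 0.47
grasp_force: 0.0
```

Request:
{"fn": "arm_command", "kwargs": {"plan": [{"dp":[41,-8,9],"spin":-0.13},{"dp":[42,-3,9],"spin":-0.13},{"dp":[42,3,9],"spin":-0.13},{"dp":[42,8,9],"spin":-0.14},{"dp":[40,14,9],"spin":-0.13}]}}

```text
clock: 2.0
position: [0.348, -0.2317, 0.3147]
ee_rot: [0.711, 0.703, -0.0, 0.001]
ft_force: [1.4, -0.7, -0.6]
grip_width: 0.468
grasp_force: 0.0
```

Request:
{"fn": "arm_command", "kwargs": {"plan": [{"dp":[38,19,9],"spin":-0.14},{"dp":[35,24,9],"spin":-0.13},{"dp":[31,28,8],"spin":-0.14},{"dp":[26,33,9],"spin":-0.13},{"dp":[0,0,0],"spin":0}]}}

```text
clock: 2.5
position: [0.428, -0.0794, 0.2794]
ee_rot: [0.495, 0.869, 0.001, -0.0]
ft_force: [-0.4, -0.1, -0.2]
grip_width: 0.469
grasp_force: 0.0
```

```bash
python3 - <<'E'
from h import *
cv2.imwrite("pics/top1.png",viewer.camera("top"))
plan((.426,-.084,.215,2.095,2),(.426,-.084,.178,2.095,2))
print(pose()[2]["joint_pos"].round(2))
for c in ("top","side"):
    if c=="side": viewer.camera(c)
    for r in finder.find_in(c,"plunger")[:1]: print(c,r)
E
```

```text
now [ 0.4271 -0.0819  0.2795] 2.1 t 2.55 F [-0.1 -0.5 -0.5] w 0.462 gf 0.0
[{"dp":[-1,-1,32],"spin":0},{"dp":[0,-1,33],"spin":0.01}]
-- [ 0.4259 -0.0838  0.2145] 2.09
[{"dp":[0,0,18],"spin":-0},{"dp":[0,0,19],"spin":-0}]
-- [ 0.4259 -0.0838  0.1775] 2.09
[ 0.77  0.08 -0.7   2.06  0.06  1.02  0.57]
top {'position': [0.6717, -0.1375, 0.0279], 'score': 0.25}
side {'position': [0.4318, -0.085, 0.0126], 'score': 0.45}
```

Request:
{"fn": "arm_command", "kwargs": {"plan": [{"dp":[0,0,35],"spin":0},{"dp":[0,0,33],"spin":0},{"dp":[0,0,22],"spin":0},{"dp":[0,0,12],"spin":0},{"dp":[0,0,0],"spin":0}]}}

```text
clock: 3.2
position: [0.4258, -0.085, 0.1768]
ee_rot: [0.501, 0.866, -0.0, -0.001]
ft_force: [0.5, 0.3, 0.5]
grip_width: 0.47
grasp_force: 0.0
```

```bash
python3 - <<'E'
from h import *
a=viewer.camera("side");b=viewer.camera("top")
r=lambda i:cv2.resize(i,(400,400),interpolation=cv2.INTER_CUBIC)
cv2.imwrite("pics/s2.png",np.hstack([r(a[160:280,340:460]),r(b[240:360,350:470])]));plan()
E
```

```text
now [ 0.4268 -0.0847  0.1785] 2.094 t 3.3 F [ 0.3 -0.8  0.5] w 0.471 gf 0.0
```

View pics/s2.png

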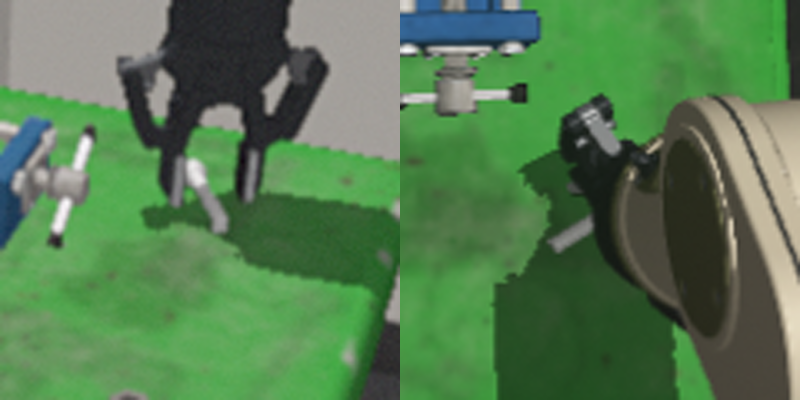

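The plunger lies between the fingertips (side crop, about (178,205) and (243,200)), clear of the vice handle. I'll close and lift.

Request:
{"fn": "arm_command", "kwargs": {"plan": [{"dp":[0,0,0]},{"dp":[0,0,0]},{"dp":[0,0,0]},{"dp":[0,0,0]},{"dp":[0,0,0]}], "grip": 1, "newtons": 40}}

```text
invalid input at $.plan[0]: expected keys dp, spin
```

Request:
{"fn": "arm_command", "kwargs": {"plan": [{"dp":[0,0,-20]},{"dp":[0,0,-40]},{"dp":[0,0,-40]},{"dp":[0,0,-25]},{"dp":[0,0,0]}]}}

```text
invalid input at $.plan[0]: expected keys dp, spin
```

```bash
python3 - <<'E'
from h import *
x,y=W(0,-.022)
plan((x,y,.30,.59,12),(x,y,.215,.59,3),(x,y,.185,.59,2))
E
```

```text
now [ 0.4268 -0.0847  0.1785] 2.094 t 3.3 F [ 0.3 -0.8  0.5] w 0.471 gf 0.0
[{"dp":[22,22,-10],"spin":0.13},{"dp":[25,19,-10],"spin":0.12},{"dp":[27,16,-10],"spin":0.13},{"dp":[28,13,-10],"spin":0.12},{"dp":[30,9,-10],"spin":0.13}]
[{"dp":[31,5,-10],"spin":0.12},{"dp":[31,2,-10],"spin":0.13},{"dp":[31,-3,-10],"spin":0.12},{"dp":[31,-6,-10],"spin":0.13},{"dp":[29,-10,-10],"spin":0.12}]
[{"dp":[28,-14,-11],"spin":0.13},{"dp":[26,-17,-10],"spin":0.12}]
-- [0.5273 0.2758 0.2995] 0.594
[{"dp":[0,0,28],"spin":0},{"dp":[0,0,28],"spin":0},{"dp":[0,0,29],"spin":0}]
-- [0.5273 0.2758 0.2145] 0.594
[{"dp":[0,0,15],"spin":0},{"dp":[0,0,15],"spin":0}]
-- [0.5273 0.2758 0.1845] 0.594
```

Request:
{"fn": "arm_command", "kwargs": {"plan": [{"dp":[0,0,0],"spin":0},{"dp":[0,0,0],"spin":0},{"dp":[0,0,0],"spin":0},{"dp":[0,0,0],"spin":0},{"dp":[0,0,0],"spin":0}], "grip": 1, "newtons": 40}}

```text
clock: 3.8
position: [0.427, -0.0845, 0.1787]
ee_rot: [0.5, 0.866, -0.0, 0.001]
ft_force: [-1.1, -0.6, 7.4]
grip_width: 0.132
grasp_force: 38.9
```

Request:
{"fn": "arm_command", "kwargs": {"plan": [{"dp":[0,0,-20],"spin":0},{"dp":[0,0,-40],"spin":0},{"dp":[0,0,-40],"spin":0},{"dp":[0,0,-25],"spin":0},{"dp":[0,0,0],"spin":0}]}}

```text
clock: 4.3
position: [0.4275, -0.0842, 0.3064]
ee_rot: [0.5, 0.866, 0.0, 0.003]
ft_force: [-0.3, -0.7, -0.9]
grip_width: 0.131
grasp_force: 39.4
```

```bash
python3 - <<'E'
from h import *
x,y=W(0,-.022)
plan((x,y,.30,.59,12),(x,y,.215,.59,3),(x,y,.185,.59,2))
viewer.camera("side");print(finder.find_in("side","plunger")[:2])
E
```

```text
now [ 0.4275 -0.0842  0.3064] 2.095 t 4.3 F [-0.3 -0.7 -0.9] w 0.131 gf 39.4
[{"dp":[22,22,1],"spin":0.13},{"dp":[25,19,0],"spin":0.12},{"dp":[27,16,1],"spin":0.13},{"dp":[28,13,0],"spin":0.12},{"dp":[30,9,1],"spin":0.13}]
[{"dp":[31,5,0],"spin":0.12},{"dp":[31,1,1],"spin":0.13},{"dp":[31,-2,0],"spin":0.12},{"dp":[30,-6,1],"spin":0.13},{"dp":[29,-10,0],"spin":0.12}]
[{"dp":[28,-14,1],"spin":0.13},{"dp":[26,-17,0],"spin":0.12}]
-- [0.5272 0.2755 0.3004] 0.595
[{"dp":[0,0,28],"spin":0},{"dp":[0,0,29],"spin":0},{"dp":[0,0,28],"spin":0}]
-- [0.5272 0.2755 0.2154] 0.595
[{"dp":[0,0,15],"spin":0},{"dp":[0,0,15],"spin":0}]
-- [0.5272 0.2755 0.1854] 0.595
[{'position': [0.418, -0.0589, 0.1381], 'score': 0.38}]
```

Held (opening 11 mm on the 16 mm pin's shaft). Carrying it over the case.

Request:
{"fn": "arm_command", "kwargs": {"plan": [{"dp":[22,22,1],"spin":0.13},{"dp":[25,19,0],"spin":0.12},{"dp":[27,16,1],"spin":0.13},{"dp":[28,13,0],"spin":0.12},{"dp":[30,9,1],"spin":0.13}]}}

```text
clock: 4.9
position: [0.4674, 0.0673, 0.2984]
ee_rot: [0.745, 0.667, -0.001, -0.001]
ft_force: [0.4, -0.8, -1.2]
grip_width: 0.126
grasp_force: 39.4
```

Request:
{"fn": "arm_command", "kwargs": {"plan": [{"dp":[31,5,0],"spin":0.12},{"dp":[31,1,1],"spin":0.13},{"dp":[31,-2,0],"spin":0.12},{"dp":[30,-6,1],"spin":0.13},{"dp":[29,-10,0],"spin":0.12}]}}

```text
clock: 5.4
position: [0.5093, 0.2163, 0.2957]
ee_rot: [0.913, 0.408, -0.001, -0.0]
ft_force: [0.2, -1.1, -1.1]
grip_width: 0.132
grasp_force: 39.4
```

Request:
{"fn": "arm_command", "kwargs": {"plan": [{"dp":[28,-14,1],"spin":0.13},{"dp":[26,-17,0],"spin":0.12},{"dp":[0,0,0],"spin":0},{"dp":[0,0,0],"spin":0},{"dp":[0,0,0],"spin":0}]}}

```text
clock: 5.9
position: [0.526, 0.2744, 0.2955]
ee_rot: [0.956, 0.293, -0.001, 0.0]
ft_force: [-0.1, -1.2, -0.6]
grip_width: 0.134
grasp_force: 39.4
```

```bash
python3 - <<'E'
from h import *
x,y=W(0,-.022)
plan((x,y,.215,.59,3),(x,y,.185,.59,2)); print(pose()[2]["joint_pos"].round(2))
a=viewer.camera("side");b=viewer.camera("top")
r=lambda i:cv2.resize(i,(400,400),interpolation=cv2.INTER_CUBIC)
cv2.imwrite("pics/s3.png",np.hstack([r(a[160:400,160:400]),r(b[120:360,90:330])]))
E
```

```text
now [0.526  0.2744 0.2955] 0.595 t 5.9 F [-0.1 -1.2 -0.6] w 0.134 gf 39.4
[{"dp":[1,0,27],"spin":0},{"dp":[1,0,27],"spin":0},{"dp":[0,-1,27],"spin":0.01}]
-- [0.527  0.2764 0.2145] 0.585
[{"dp":[0,0,15],"spin":-0},{"dp":[0,0,15],"spin":-0}]
-- [0.527  0.2764 0.1845] 0.585
[ 0.01  0.44 -0.71  1.65  0.31  1.17 -1.75]
```

View pics/s3.png

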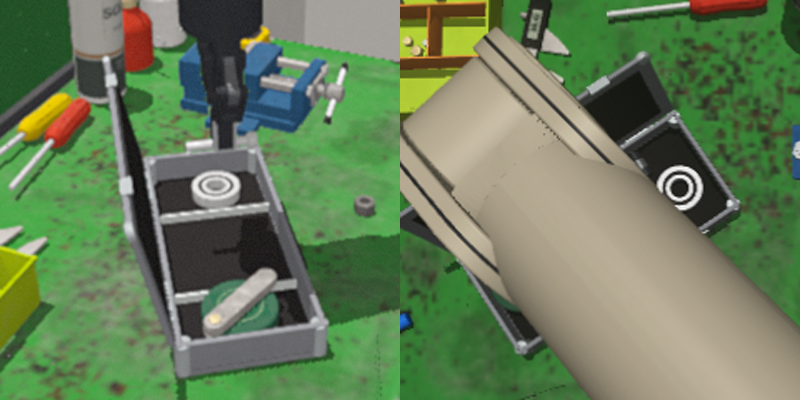

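The plunger is held level above the middle bay, and the arm is clear of the lid. Lowering.

Request:
{"fn": "arm_command", "kwargs": {"plan": [{"dp":[1,-1,35],"spin":0},{"dp":[0,0,35],"spin":0},{"dp":[0,0,20],"spin":0},{"dp":[0,0,13],"spin":0},{"dp":[0,0,0],"spin":0}]}}

```text
clock: 6.5
position: [0.526, 0.2758, 0.1923]
ee_rot: [0.956, 0.293, -0.001, 0.0]
ft_force: [0.5, 0.6, -0.3]
grip_width: 0.132
grasp_force: 39.4
```

```bash
python3 - <<'E'
from h import *
plan((*W(0,-.022),.184,.59,1))
E
```

```text
now [0.526  0.2758 0.1923] 0.594 t 6.5 F [ 0.5  0.6 -0.3] w 0.132 gf 39.4
[{"dp":[1,1,8],"spin":0}]
-- [0.5274 0.2756 0.1843] 0.594
```

Request:
{"fn": "arm_command", "kwargs": {"plan": [{"dp":[0,0,7],"spin":0},{"dp":[0,0,0],"spin":0},{"dp":[0,0,0],"spin":0}]}}

```text
clock: 6.8
position: [0.5266, 0.2769, 0.1875]
ee_rot: [0.956, 0.293, 0.001, -0.0]
ft_force: [0.7, 0.9, -0.3]
grip_width: 0.133
grasp_force: 39.4
```

Request:
{"fn": "arm_command", "kwargs": {"plan": [{"dp":[0,0,0],"spin":0},{"dp":[0,0,0],"spin":0},{"dp":[0,0,0],"spin":0},{"dp":[0,0,0],"spin":0}], "grip": 0.3}}

```text
clock: 7.2
position: [0.5264, 0.2768, 0.1869]
ee_rot: [0.956, 0.293, 0.0, 0.0]
ft_force: [0.1, 0.5, 1.2]
grip_width: 0.353
grasp_force: 0.0
```

Request:
{"fn": "arm_command", "kwargs": {"plan": [{"dp":[0,0,-15],"spin":0},{"dp":[0,0,-30],"spin":0},{"dp":[0,0,-40],"spin":0},{"dp":[0,0,-30],"spin":0},{"dp":[0,0,0],"spin":0}]}}

```text
clock: 7.7
position: [0.5271, 0.2779, 0.3075]
ee_rot: [0.956, 0.293, 0.004, -0.001]
ft_force: [1.5, -0.6, -0.4]
grip_width: 0.352
grasp_force: 0.0
```

```bash
python3 - <<'E'
from h import *
viewer.camera("side")
for n in("plunger","gauge","tin"): print(n,[(np.round(r["position"],4),round(r["score"],2)) for r in finder.find_in("side",n)[:2]])
plan((.461,.382,.30,1.325,6),(.461,.382,.25,1.325,2),(.461,.382,.207,1.325,2))
E
```

```text
plunger [(array([0.5223, 0.2789, 0.0185]), 0.75), (array([0.447 , 0.3881, 0.0308]), 0.2)]
gauge [(array([0.4619, 0.3949, 0.0403]), 0.95)]
tin [(array([0.4489, 0.388 , 0.0307]), 0.85)]
now [0.5261 0.2765 0.3011] 0.595 t 7.9 F [0.1 0.4 0. ] w 0.346 gf 0.0
[{"dp":[1,-21,0],"spin":-0.12},{"dp":[3,-20,0],"spin":-0.12},{"dp":[6,-20,0],"spin":-0.12},{"dp":[8,-19,0],"spin":-0.12},{"dp":[10,-18,1],"spin":-0.13}]
[{"dp":[13,-16,0],"spin":-0.12}]
-- [0.4612 0.3822 0.3001] 1.325
[{"dp":[0,0,25],"spin":-0},{"dp":[0,0,25],"spin":-0}]
-- [0.4612 0.3822 0.2501] 1.325
[{"dp":[0,0,22],"spin":-0},{"dp":[0,0,21],"spin":-0}]
-- [0.4612 0.3822 0.2071] 1.325
```

```bash
python3 - <<'E'
from h import *
a,b=at("side",283,357,.041),at("side",326,325,.041);print(a,b,(a+b)/2,np.linalg.norm(a-b),np.arctan2(*(a-b)[1::-1]))
E
```

```text
[0.4729 0.4293 0.041 ] [0.4407 0.3424 0.041 ] [0.4568  0.38585 0.041  ] 0.09267389060571486 1.2159407666038402
```

Request:
{"fn": "arm_command", "kwargs": {"plan": [{"dp":[1,-21,0],"spin":-0.12},{"dp":[3,-20,0],"spin":-0.12},{"dp":[6,-20,0],"spin":-0.12},{"dp":[8,-19,0],"spin":-0.12},{"dp":[10,-18,1],"spin":-0.13}], "grip": -0.1}}

```text
clock: 8.4
position: [0.4711, 0.365, 0.2996]
ee_rot: [0.823, 0.569, -0.001, -0.0]
ft_force: [0.4, 0.4, -0.4]
grip_width: 0.549
grasp_force: 0.0
```

Request:
{"fn": "arm_command", "kwargs": {"plan": [{"dp":[13,-16,0],"spin":-0.12},{"dp":[0,0,20],"spin":0},{"dp":[0,0,20],"spin":0},{"dp":[0,0,0],"spin":0},{"dp":[0,0,0],"spin":0}]}}

```text
clock: 8.9
position: [0.4614, 0.3823, 0.2603]
ee_rot: [0.788, 0.615, -0.001, -0.0]
ft_force: [1.0, 0.7, 0.1]
grip_width: 0.547
grasp_force: 0.0
```

```bash
python3 - <<'E'
from h import *
plan((.461,.382,.207,1.325,3))
a=viewer.camera("side")
cv2.imwrite("pics/s4.png",cv2.resize(a[220:400,200:400],None,fx=3,fy=3,interpolation=cv2.INTER_CUBIC))
E
```

```text
now [0.4614 0.3823 0.2603] 1.325 t 8.9 F [1.  0.7 0.1] w 0.547 gf 0.0
[{"dp":[0,0,18],"spin":-0},{"dp":[0,0,18],"spin":-0},{"dp":[0,0,17],"spin":-0}]
-- [0.4614 0.3823 0.2073] 1.325
```

View pics/s4.png

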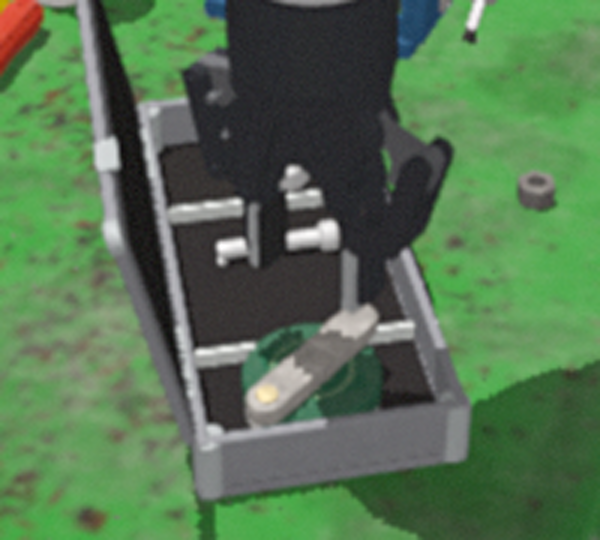

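The plunger lies in the middle bay and the fingers straddle the gauge. Descending to the gauge.

Request:
{"fn": "arm_command", "kwargs": {"plan": [{"dp":[0,0,24],"spin":0},{"dp":[0,0,18],"spin":0},{"dp":[0,0,10],"spin":0},{"dp":[0,0,0],"spin":0},{"dp":[0,0,0],"spin":0}]}}

```text
clock: 9.45
position: [0.4616, 0.3826, 0.2091]
ee_rot: [0.788, 0.615, 0.0, -0.0]
ft_force: [0.7, -0.2, 0.5]
grip_width: 0.551
grasp_force: 0.0
```

Request:
{"fn": "arm_command", "kwargs": {"plan": [{"dp":[0,0,0],"spin":0},{"dp":[0,0,0],"spin":0},{"dp":[0,0,0],"spin":0},{"dp":[0,0,0],"spin":0},{"dp":[0,0,0],"spin":0}], "grip": 1, "newtons": 50}}

```text
clock: 9.95
position: [0.4617, 0.3827, 0.2097]
ee_rot: [0.789, 0.615, 0.001, 0.0]
ft_force: [-0.4, -1.1, 6.2]
grip_width: 0.204
grasp_force: 49.6
```

Request:
{"fn": "arm_command", "kwargs": {"plan": [{"dp":[0,0,-10],"spin":0},{"dp":[0,0,-20],"spin":0},{"dp":[0,0,-30],"spin":0},{"dp":[0,0,-30],"spin":0},{"dp":[0,0,0],"spin":0}]}}

```text
clock: 10.45
position: [0.4619, 0.3836, 0.3033]
ee_rot: [0.788, 0.615, 0.003, 0.0]
ft_force: [-0.0, 0.7, -0.2]
grip_width: 0.199
grasp_force: 49.0
```

```bash
python3 - <<'E'
from h import *
a=viewer.camera("side")
for n in("gauge","tin"): print(n,[(np.round(r["position"],4),round(r["score"],2)) for r in finder.find_in("side",n)[:2]])
x,y=W(0,.027)
plan((x,y,.297,.59,7),(x,y,.19,.59,5))
cv2.imwrite("pics/s5.png",cv2.resize(a[160:400,180:440],None,fx=2,fy=2,interpolation=cv2.INTER_CUBIC))
E
```

```text
gauge [(array([0.468 , 0.414 , 0.1344]), 0.64)]
tin [(array([0.46  , 0.3881, 0.0287]), 0.96)]
now [0.4614 0.382  0.2983] 1.325 t 10.6 F [ 0.8  0.6 -1.8] w 0.204 gf 49.0
[{"dp":[-8,8,0],"spin":0.1},{"dp":[-7,8,0],"spin":0.11},{"dp":[-6,9,0],"spin":0.1},{"dp":[-5,10,0],"spin":0.11},{"dp":[-4,10,0],"spin":0.1}]
[{"dp":[-3,10,1],"spin":0.11},{"dp":[-1,11,0],"spin":0.1}]
-- [0.5005 0.3167 0.2973] 0.595
[{"dp":[0,0,21],"spin":0},{"dp":[0,0,22],"spin":0},{"dp":[0,0,21],"spin":0},{"dp":[0,0,22],"spin":0},{"dp":[0,0,21],"spin":0}]
-- [0.5005 0.3167 0.1903] 0.595
```

View pics/s5.png

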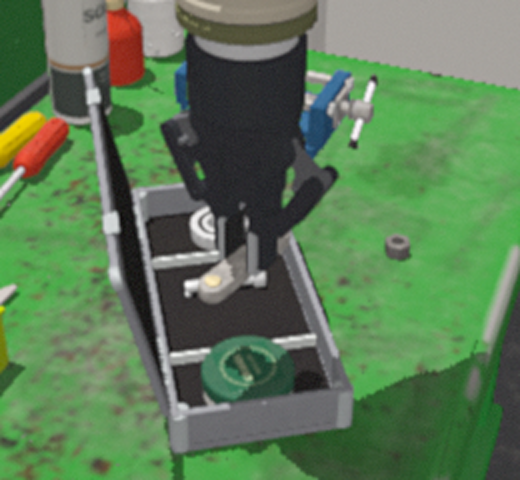

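The gauge is held level and the tin stays upright in its bay. Carrying the gauge to the middle bay.

Request:
{"fn": "arm_command", "kwargs": {"plan": [{"dp":[-8,8,0],"spin":0.1},{"dp":[-7,8,0],"spin":0.11},{"dp":[-6,9,0],"spin":0.1},{"dp":[-5,10,0],"spin":0.11},{"dp":[-4,10,0],"spin":0.1}]}}

```text
clock: 11.1
position: [0.4891, 0.3344, 0.2972]
ee_rot: [0.921, 0.39, -0.001, 0.0]
ft_force: [-0.5, 0.2, -1.5]
grip_width: 0.201
grasp_force: 49.0
```

Request:
{"fn": "arm_command", "kwargs": {"plan": [{"dp":[-3,10,1],"spin":0.11},{"dp":[-1,11,0],"spin":0.1},{"dp":[0,0,0],"spin":0},{"dp":[0,0,0],"spin":0},{"dp":[0,0,0],"spin":0}]}}

```text
clock: 11.6
position: [0.4999, 0.3177, 0.2973]
ee_rot: [0.956, 0.295, -0.0, -0.0]
ft_force: [0.1, -0.2, -0.2]
grip_width: 0.204
grasp_force: 49.0
```

Request:
{"fn": "arm_command", "kwargs": {"plan": [{"dp":[0,0,35],"spin":0},{"dp":[0,0,33],"spin":0},{"dp":[0,0,20],"spin":0},{"dp":[0,0,12],"spin":0},{"dp":[0,0,0],"spin":0}]}}

```text
clock: 12.1
position: [0.4999, 0.3171, 0.1963]
ee_rot: [0.956, 0.294, -0.001, 0.0]
ft_force: [-0.3, -0.3, -0.7]
grip_width: 0.204
grasp_force: 49.0
```

Request:
{"fn": "arm_command", "kwargs": {"plan": [{"dp":[0,0,0],"spin":0},{"dp":[0,0,0],"spin":0}]}}

```text
clock: 12.3
position: [0.5009, 0.3175, 0.1991]
ee_rot: [0.956, 0.293, 0.001, -0.0]
ft_force: [-0.4, 0.3, -2.1]
grip_width: 0.199
grasp_force: 49.0
```

Another 12 mm down, release to about 32 mm, then lift.

Request:
{"fn": "arm_command", "kwargs": {"plan": [{"dp":[0,0,8],"spin":0},{"dp":[0,0,4],"spin":0},{"dp":[0,0,0],"spin":0},{"dp":[0,0,0],"spin":0}]}}

```text
clock: 12.7
position: [0.5005, 0.317, 0.1856]
ee_rot: [0.956, 0.293, -0.0, 0.0]
ft_force: [0.4, 0.6, -1.5]
grip_width: 0.201
grasp_force: 49.0
```

Request:
{"fn": "arm_command", "kwargs": {"plan": [{"dp":[0,0,0],"spin":0},{"dp":[0,0,0],"spin":0},{"dp":[0,0,0],"spin":0},{"dp":[0,0,0],"spin":0}], "grip": 0.25}}

```text
clock: 13.1
position: [0.5006, 0.3171, 0.1858]
ee_rot: [0.956, 0.293, 0.0, 0.0]
ft_force: [-0.5, 0.3, -0.1]
grip_width: 0.375
grasp_force: 0.0
```

Request:
{"fn": "arm_command", "kwargs": {"plan": [{"dp":[0,0,-10],"spin":0},{"dp":[0,0,-30],"spin":0},{"dp":[0,0,-40],"spin":0},{"dp":[0,0,-40],"spin":0},{"dp":[0,0,-40],"spin":0}]}}

```text
clock: 13.6
position: [0.5002, 0.317, 0.3481]
ee_rot: [0.956, 0.293, 0.0, -0.0]
ft_force: [1.4, 0.1, -1.0]
grip_width: 0.377
grasp_force: 0.0
```

```bash
python3 - <<'E'
from h import *
a=viewer.camera("side")
for n in("gauge","tin","plunger","bearing"): print(n,[(np.round(r["position"],4),round(r["score"],2)) for r in finder.find_in("side",n)[:2]])
print(pose()[2]["joint_pos"].round(2),pose()[0])
cv2.imwrite("pics/s6.png",cv2.resize(a[160:400,180:440],None,fx=2,fy=2,interpolation=cv2.INTER_CUBIC))
E
```

```text
gauge [(array([0.501 , 0.324 , 0.0144]), 0.56)]
tin [(array([0.4586, 0.3907, 0.0339]), 0.9), (array([0.5238, 0.3244, 0.0175]), 0.38)]
plunger [(array([0.5223, 0.2784, 0.015 ]), 0.51), (array([0.5015, 0.3265, 0.0156]), 0.45)]
bearing [(array([0.5636, 0.2174, 0.0179]), 0.93)]
[-0.04  0.4  -0.75  1.6   0.28  1.26 -1.82] [0.50039483 0.31688613 0.34579078]
```

View pics/s6.png

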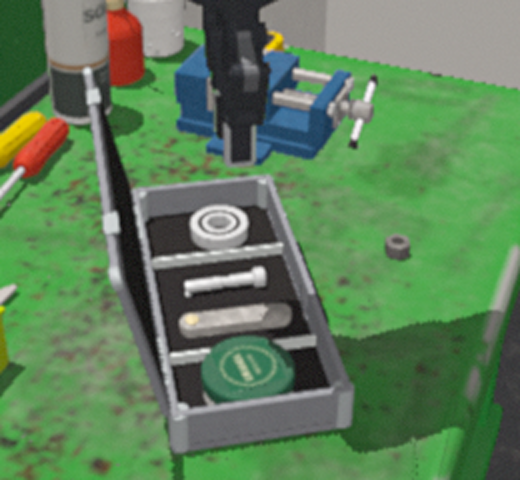

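All four items lie inside the case: plunger at about (225,281), gauge at (235,320), tin at (247,370), bearing at (220,225). Now the lid, with fingers shut behind it.

```bash
python3 - <<'E'
from h import *
plan((*W(0,0.02),.40,.59,2),(*W(.145,0),.40,2.16,11),(*W(.145,0),.315,2.16,3))
E
```

```text
now [0.5004 0.3169 0.3458] 0.595 t 13.85 F [-0.2  0.3 -0.9] w 0.379 gf 0.0
[{"dp":[0,3,-27],"spin":0},{"dp":[0,4,-27],"spin":0}]
-- [0.5043 0.3111 0.3998] 0.595
[{"dp":[13,2,0],"spin":-0.14},{"dp":[13,4,0],"spin":-0.14},{"dp":[12,5,0],"spin":-0.14},{"dp":[11,7,0],"spin":-0.14},{"dp":[10,9,0],"spin":-0.14}]
[{"dp":[9,10,0],"spin":-0.14},{"dp":[7,11,0],"spin":-0.15},{"dp":[6,12,0],"spin":-0.14},{"dp":[4,13,0],"spin":-0.15},{"dp":[2,13,0],"spin":-0.14}]
[{"dp":[0,13,0],"spin":-0.15}]
-- [0.6357 0.3745 0.3998] 2.165
[{"dp":[0,0,28],"spin":0},{"dp":[0,0,28],"spin":0},{"dp":[0,0,29],"spin":0}]
-- [0.6357 0.3745 0.3148] 2.165
```

Request:
{"fn": "arm_command", "kwargs": {"plan": [{"dp":[0,3,-27],"spin":0},{"dp":[0,4,-27],"spin":0},{"dp":[13,2,0],"spin":-0.14},{"dp":[13,4,0],"spin":-0.14},{"dp":[12,5,0],"spin":-0.14}], "grip": 1, "newtons": 20}}

```text
clock: 14.35
position: [0.5406, 0.3285, 0.3984]
ee_rot: [0.873, 0.488, -0.001, 0.0]
ft_force: [0.3, 0.1, -0.6]
grip_width: -0.001
grasp_force: 0.0
```

Request:
{"fn": "arm_command", "kwargs": {"plan": [{"dp":[11,7,0],"spin":-0.14},{"dp":[10,9,0],"spin":-0.14},{"dp":[9,10,0],"spin":-0.14},{"dp":[7,11,0],"spin":-0.15},{"dp":[6,12,0],"spin":-0.14}]}}

```text
clock: 14.85
position: [0.6005, 0.3573, 0.3979]
ee_rot: [0.648, 0.761, -0.001, -0.0]
ft_force: [0.6, 0.1, -0.0]
grip_width: -0.001
grasp_force: 0.0
```

Request:
{"fn": "arm_command", "kwargs": {"plan": [{"dp":[4,13,0],"spin":-0.15},{"dp":[2,13,0],"spin":-0.14},{"dp":[0,13,0],"spin":-0.15},{"dp":[0,0,0],"spin":0},{"dp":[0,0,0],"spin":0}]}}

```text
clock: 15.35
position: [0.6355, 0.3748, 0.3983]
ee_rot: [0.471, 0.882, -0.001, -0.001]
ft_force: [-0.4, 0.4, 0.2]
grip_width: 0.003
grasp_force: 0.0
```

```bash
python3 - <<'E'
from h import *
a=viewer.camera("side")
cv2.imwrite("pics/s7.png",cv2.resize(a[80:400,120:440],None,fx=1.8,fy=1.8,interpolation=cv2.INTER_CUBIC))
plan((*W(.145,0),.315,2.16,3))
E
```

```text
now [0.6354 0.3747 0.3988] 2.162 t 15.4 F [ 0.   0.1 -0.1] w 0.0 gf 0.0
[{"dp":[0,0,28],"spin":0},{"dp":[0,0,28],"spin":0},{"dp":[0,0,28],"spin":0}]
-- [0.6354 0.3747 0.3148] 2.162
```

View pics/s7.png

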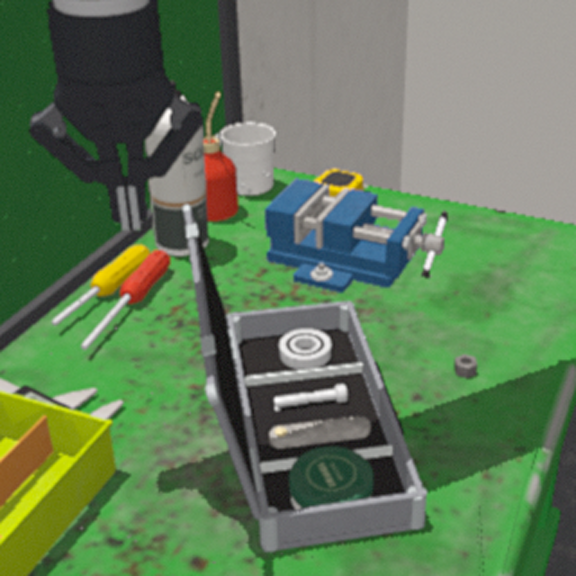

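The shut fingertips at (130,215) are behind the lid edge at (190,212) and clear of it. I'll descend and compute the closing arc.

Request:
{"fn": "arm_command", "kwargs": {"plan": [{"dp":[0,0,28],"spin":0},{"dp":[0,0,28],"spin":0},{"dp":[0,0,28],"spin":0},{"dp":[0,0,0],"spin":0},{"dp":[0,0,0],"spin":0}]}}

```text
clock: 15.9
position: [0.6356, 0.3745, 0.3164]
ee_rot: [0.47, 0.883, -0.0, 0.0]
ft_force: [0.5, 0.1, 0.7]
grip_width: -0.004
grasp_force: 0.0
```

```bash
python3 - <<'E'
from h import *
s=.115
def P(th): return (*W(.066-s*np.cos(th)+.006*np.sin(th)+.0145,0),.037+s*np.sin(th)+.006*np.cos(th)+.173,2.16)
plan((*W(.12,0),.315,2.16,2),*[(*P(t),5) for t in (1.5,1.15,.8,.45,.15)],(*P(0),3))
E
```

```text
now [0.6356 0.3745 0.3164] 2.163 t 15.9 F [0.5 0.1 0.7] w -0.004 gf 0.0
[{"dp":[0,-12,1],"spin":0},{"dp":[1,-13,0],"spin":0}]
-- [0.6143 0.3613 0.3154] 2.163
[{"dp":[0,-8,-2],"spin":0},{"dp":[0,-8,-2],"spin":0},{"dp":[0,-8,-2],"spin":0},{"dp":[0,-9,-2],"spin":0},{"dp":[0,-8,-2],"spin":0}]
-- [0.5803 0.3384 0.3254] 2.163
[{"dp":[0,-8,2],"spin":0},{"dp":[0,-8,2],"spin":0},{"dp":[0,-8,1],"spin":0},{"dp":[0,-8,2],"spin":0},{"dp":[0,-8,1],"spin":0}]
-- [0.5471 0.3161 0.3174] 2.163
[{"dp":[0,-7,4],"spin":0},{"dp":[0,-7,4],"spin":0},{"dp":[0,-7,4],"spin":0},{"dp":[0,-7,4],"spin":0},{"dp":[0,-6,5],"spin":0}]
-- [0.5189 0.2971 0.2964] 2.163
[{"dp":[0,-5,6],"spin":0},{"dp":[0,-5,6],"spin":0},{"dp":[0,-5,6],"spin":0},{"dp":[0,-5,6],"spin":0},{"dp":[0,-5,7],"spin":0}]
-- [0.4982 0.2832 0.2654] 2.163
[{"dp":[0,-2,6],"spin":0},{"dp":[0,-3,7],"spin":0},{"dp":[0,-2,6],"spin":0},{"dp":[0,-3,7],"spin":0},{"dp":[0,-2,6],"spin":0}]
-- [0.4882 0.2765 0.2334] 2.163
[{"dp":[0,-1,6],"spin":0},{"dp":[0,-1,6],"spin":0},{"dp":[0,0,5],"spin":0}]
-- [0.4866 0.2753 0.2164] 2.163
```

Request:
{"fn": "arm_command", "kwargs": {"plan": [{"dp":[0,-12,1],"spin":0},{"dp":[1,-13,0],"spin":0},{"dp":[0,-8,-2],"spin":0},{"dp":[0,-8,-2],"spin":0},{"dp":[0,-8,-2],"spin":0}]}}

```text
clock: 16.4
position: [0.5944, 0.3481, 0.3219]
ee_rot: [0.469, 0.883, 0.001, 0.0]
ft_force: [1.9, 1.8, -2.1]
grip_width: 0.003
grasp_force: 1.1
```

Request:
{"fn": "arm_command", "kwargs": {"plan": [{"dp":[0,-9,-2],"spin":0},{"dp":[0,-8,-2],"spin":0},{"dp":[0,-8,2],"spin":0},{"dp":[0,-8,2],"spin":0},{"dp":[0,-8,1],"spin":0}]}}

```text
clock: 16.9
position: [0.5602, 0.3247, 0.3195]
ee_rot: [0.469, 0.883, -0.0, 0.0]
ft_force: [2.6, 1.1, -1.8]
grip_width: -0.001
grasp_force: 1.0
```

```bash
python3 - <<'E'
from h import *
a=viewer.camera("side")
cv2.imwrite("pics/s8.png",cv2.resize(a[80:400,120:440],None,fx=1.8,fy=1.8,interpolation=cv2.INTER_CUBIC))
plan()
E
```

```text
now [0.5595 0.3242 0.3192] 2.165 t 16.95 F [0.5 1.2 0.4] w -0.003 gf 0.1
```

View pics/s8.png

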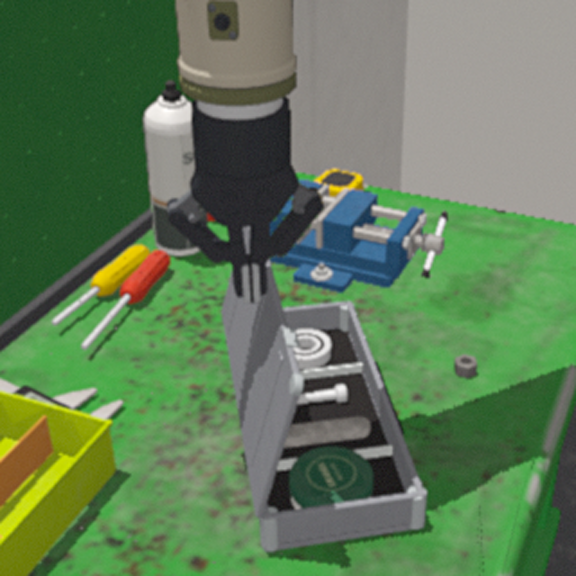

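The lid is swinging over as intended, with the fingertips at (250,295) on its outer face and about 3 N of force. Continuing the arc.

Request:
{"fn": "arm_command", "kwargs": {"plan": [{"dp":[0,-8,2],"spin":0},{"dp":[0,-8,1],"spin":0},{"dp":[0,-7,4],"spin":0},{"dp":[0,-7,4],"spin":0},{"dp":[0,-7,4],"spin":0}]}}

```text
clock: 17.45
position: [0.5295, 0.3041, 0.3044]
ee_rot: [0.469, 0.883, -0.0, -0.0]
ft_force: [1.0, 0.8, 2.5]
grip_width: -0.0
grasp_force: 0.9
```

Request:
{"fn": "arm_command", "kwargs": {"plan": [{"dp":[0,-7,4],"spin":0},{"dp":[0,-6,5],"spin":0},{"dp":[0,-5,6],"spin":0},{"dp":[0,-5,6],"spin":0},{"dp":[0,-5,6],"spin":0}]}}

```text
clock: 17.95
position: [0.5065, 0.2884, 0.2771]
ee_rot: [0.469, 0.883, -0.0, -0.0]
ft_force: [0.2, -0.7, 2.1]
grip_width: -0.002
grasp_force: 0.8
```

Request:
{"fn": "arm_command", "kwargs": {"plan": [{"dp":[0,-5,6],"spin":0},{"dp":[0,-5,7],"spin":0},{"dp":[0,-2,6],"spin":0},{"dp":[0,-3,7],"spin":0},{"dp":[0,-2,6],"spin":0}]}}

```text
clock: 18.45
position: [0.4925, 0.279, 0.2449]
ee_rot: [0.469, 0.883, -0.0, -0.0]
ft_force: [-0.7, -0.8, 1.6]
grip_width: -0.0
grasp_force: 0.7
```

Request:
{"fn": "arm_command", "kwargs": {"plan": [{"dp":[0,-3,7],"spin":0},{"dp":[0,-2,6],"spin":0},{"dp":[0,-1,5],"spin":0},{"dp":[0,0,3],"spin":0},{"dp":[0,0,0],"spin":0}]}}

```text
clock: 18.95
position: [0.4877, 0.2757, 0.2242]
ee_rot: [0.469, 0.883, -0.0, -0.0]
ft_force: [0.5, 0.2, 0.3]
grip_width: -0.002
grasp_force: 0.0
```

Request:
{"fn": "arm_command", "kwargs": {"plan": [{"dp":[0,0,3],"spin":0},{"dp":[0,0,3],"spin":0},{"dp":[0,0,0],"spin":0}]}}

```text
clock: 19.25
position: [0.4878, 0.2758, 0.2183]
ee_rot: [0.469, 0.883, -0.0, -0.0]
ft_force: [-0.7, 0.2, 0.2]
grip_width: 0.0
grasp_force: 0.0
```

Request:
{"fn": "arm_command", "kwargs": {"plan": [{"dp":[0,0,2],"spin":0},{"dp":[0,0,0],"spin":0},{"dp":[0,0,0],"spin":0}]}}

```text
clock: 19.55
position: [0.4878, 0.2758, 0.2166]
ee_rot: [0.469, 0.883, -0.0, 0.0]
ft_force: [0.2, -0.8, -0.5]
grip_width: -0.0
grasp_force: 0.0
```

Request:
{"fn": "arm_command", "kwargs": {"plan": [{"dp":[0,0,2],"spin":0},{"dp":[0,0,0],"spin":0},{"dp":[0,0,0],"spin":0}]}}

```text
clock: 19.85
position: [0.4878, 0.2761, 0.2164]
ee_rot: [0.469, 0.883, -0.0, 0.001]
ft_force: [-7.5, -6.2, 22.5]
grip_width: 0.0
grasp_force: 11.1
```

Request:
{"fn": "arm_command", "kwargs": {"plan": [{"dp":[0,0,1],"spin":0},{"dp":[0,0,0],"spin":0},{"dp":[0,0,0],"spin":0}]}}

```text
clock: 20.15
position: [0.4878, 0.2762, 0.2163]
ee_rot: [0.469, 0.883, -0.0, 0.001]
ft_force: [-11.4, -9.2, 33.3]
grip_width: -0.004
grasp_force: 16.7
```

The lid is firmly against the rim at the expected height (TCP 0.216). Retracting.

Request:
{"fn": "arm_command", "kwargs": {"plan": [{"dp":[0,0,-5],"spin":0},{"dp":[0,0,-20],"spin":0},{"dp":[0,0,-40],"spin":0},{"dp":[0,0,-40],"spin":0},{"dp":[0,0,-40],"spin":0}]}}

```text
clock: 20.65
position: [0.4876, 0.2758, 0.3601]
ee_rot: [0.469, 0.883, -0.0, -0.0]
ft_force: [1.2, 0.1, -0.5]
grip_width: -0.002
grasp_force: 0.0
```

Request:
{"fn": "arm_command", "kwargs": {"plan": [{"dp":[0,0,0],"spin":0},{"dp":[0,0,0],"spin":0},{"dp":[0,0,0],"spin":0}]}}

```text
clock: 20.95
position: [0.4877, 0.2754, 0.3575]
ee_rot: [0.469, 0.883, -0.001, -0.0]
ft_force: [-0.1, 0.6, -1.3]
grip_width: -0.001
grasp_force: 0.0
```

```bash
python3 - <<'E'
from h import *
a=viewer.camera("side")
cv2.imwrite("pics/s9.png",cv2.resize(a[80:400,120:440],None,fx=1.8,fy=1.8,interpolation=cv2.INTER_CUBIC))
print([(np.round(r["position"],4),round(r["score"],2)) for r in finder.find_in("side","lid_edge")[:2]])
c,s=np.cos(CY),np.sin(CY)
print([proj("side",[*W(x,y),.043]) for x,y in ((-.066,.146),(.066,.146),(-.066,-.146))])
plan()
E
```

```text
[(array([0.5033, 0.3284, 0.0425]), 0.89)]
[array([[356.9, 350.8]]), array([[265.7, 363.9]]), array([[315.4, 243.3]])]
now [0.4876 0.2755 0.3574] 2.165 t 21.05 F [-0.1 -1.   0. ] w 0.005 gf 0.0
```

View pics/s9.png

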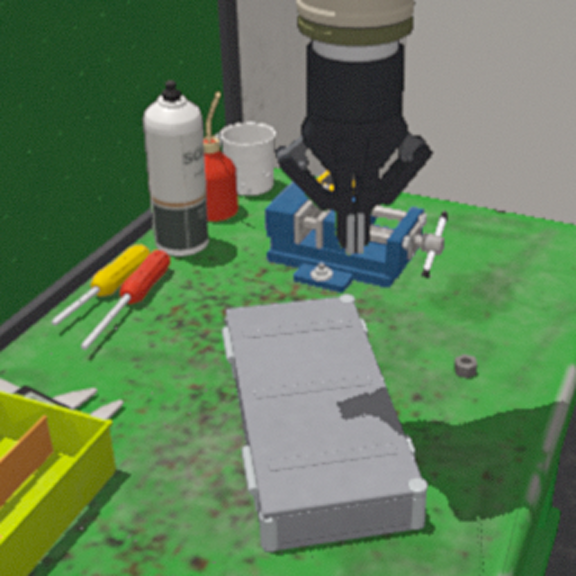

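The lid lies flat on the rim: its near corner at (420,488) matches the shut-lid prediction of (426,487). The nut hasn't moved and the robot is clear, so I'm handing in.

```bash
python3 -c "
from h import *
print(manip.hand_in())"
```

```text
the job is handed in; nothing more can be done
None
```

Job handed in at about 21 s of the 72 s limit: the plunger and gauge lie in the case's middle bay, the lid is shut flat on the rim, and the nut and tape measure were left alone; no verdict was returned.

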